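# Set a cake-support tube against the length stop of the cutting guide

### The job

Take the thick hollow support tube from the table, lay it in the V-groove of the cutting guide short of the length stop, and slide it along the groove until its end just touches the stop, ready for sawing. The stop is only lightly clamped, so feel for it and do not push it off its setting. Leave the tube lying freely in the groove against the stop, and leave everything else on the table where it is.

Things in the scene. Friction and masses are not known exactly. Their poses are not given: they have to be found in the camera images.
- tube: The thick white plastic cake-support tube: a straight round tube, 24 mm outside diameter, 200 mm long, about 45 g, open (hollow) at both ends, lying on the table. Origin at its middle, on its axis; its x axis runs along the tube. Both ends are alike and either may face the stop.
- guide: Wooden dowel-cutting guide, screwed down. A 350 x 100 x 10 mm base board carries a block 320 mm long (along x) and 60 mm wide, its flat top 40 mm above the table. A 90-degree V-groove, 18 mm wide and 9 mm deep, runs along the whole top at y = 0, open at both ends. Origin: middle of the guide, at table height; z up; +x points along the groove towards the length stop.
- groove (a point): Middle of the guide's length, 48 mm above the table, on the line where the axis of a tube seated in the groove lies (8 mm above the block's flat top; the tube's top is then at 60 mm). Axes as the guide's. A saw cut crosses the block 50 mm from here towards -x; it does not hinder sliding.
- stop_range (a point): Point on the seated tube's axis, fixed to the guide 87.5 mm from its middle towards +x: the middle of the stop's setting range, NOT the stop itself. The stop's face, square to the groove and facing -x, stands within 38 mm of this point either way, set anew every time and not measured: feel or look for it.
- stop_clamp (a point): Point on the guide's +y side below stop_range, on the line along which the stop's black screw moves (55 mm out from the groove). The stop: an aluminium saddle astride the block, with a pad across the groove 26 mm wide, 41.5 to 63.5 mm above the table; 34 mm long behind its face. Clamped to resist about 8 N along the groove; pushed harder it creeps away.
- thin_dowel: Bystander: a thin solid white dowel, 12 mm diameter, 200 mm long, lying beside the tube, their middles 80 to 140 mm apart. Origin at its middle, x along it.
- saw: Bystander: small back saw lying flat, blade 150 mm along +x of its origin, turned handle 110 mm along -x, about 30 mm high.
- spatula: Bystander: wooden spatula lying flat, 275 mm long, up to 55 mm wide and 10 mm thick. Origin near its middle, x along it.
Things that resemble listed ones, but are neither listed nor needed, are in the scene too. Leave any turquoise look-alike of the tube alone.

How it is judged:
By the outcome, as a careful person would: the job done as asked, in the order asked, and still so for the second after the job is handed in, with the robot touching nothing.
It also fails if it takes over 64 s, if anything falls off the work surface, if the arm or the gripper's body presses on something with over 40 N, if the wrist force passes 120 N, or if a joint passes its speed limit or range.

### The arm

A 6-joint arm with a two-finger parallel gripper is mounted at the origin on the work surface. World frame = base frame: x ahead of the robot, y to its left, z up, the work surface at z = 0. Lengths are in m, angles in rad, forces in N, time in s.
With the tool pointing down it reaches from about 0.375 to 0.975 m from the base axis. Payload 3.8 kg.
Tool frame: the origin (TCP) lies at the very end of the fingers, on their centre line; the grasp point (between the pads) lies 19 mm behind it; z points along the fingers, y is the line along which they close (so a half turn about z gives the same grasp; the last joint's range is limited). The gripper opens to 85 mm and grips with 20 to 120 N. Pads are 22 mm wide; open, the fingers measure 114 mm over their backs; the gripper's body (76 mm by 85 mm) begins 54 mm behind the grasp point. The pads swing forward as they close: fully open they stand 13 mm farther back than shut.
Start: joints at [1.203, 0.264, 1.604, -0, 1.274, -0.037], TCP at [0.219, 0.638, 0.196] pointing down, gripper open.
Joint ranges: [-2.63, 2.63], [-0.94, 2.18], [0.31, 2.57], [-1.31, 4.45], [0, 2.66], [-2.55, 2.55]. Speed limits (rad/s): [2.57, 2.57, 3.14, 3.14, 3.14, 3.14].

### API

Orientations are given as a rotation vector (axis times angle).
In Python, from workcell import read_state, read_camera, calibration, finish_job gives the robot as it stands.
- The arm moves only by the tool step_arm, never from a script. Its argument "commands" is a list of rows, each an object of numbers: "fingers": the gripper's target within -1 to 1 (shut at 1, half-way at 0, fully open at -1); "dx", "dy", "dz": the shift along the tool's x, y, z in m; "roll": the turn about the tool's z in degrees. In form: [{"fingers": .., "dx": .., "dy": .., "dz": .., "roll": ..}, ...]. A call has 1 to 8 rows; each row is the pose to reach, as a shift and turn from the pose commanded when the call began, along the tool's axes at that moment; what a row does not reach only later rows make up. A row lasts 1/8 s, in which the tool goes at most 62.5 mm and 10.7 degrees, less where a joint would pass 70% of its speed; a pose out of reach is approached as far as the arm can. A call with a gripper value outside its range is refused whole. The fingers move at their own pace and stop on an object; "squeeze" is the grip in N (left out, the last holds). Time passes only in rows, so rows that repeat a pose let the fingers close. It gives the time, the measured TCP pose, the force, the opening and the grip force at its end, in the units of the state.
- read_state(): the state, without advancing time (a new reading comes with each control period).
- read_camera(name): name is "scene" or "top"; returns (picture, depth): 400x640x3 uint8, blue, green, red; 400x640 float32, m along the optical axis (not along the pixel's ray), 0 where there is no reading.
- calibration(name): a dict with "intrinsics" (3x3 intrinsics, pixels), "world_to_cam" (4x4, takes a point from world to camera coordinates). Camera axes: x right, y up, looking along -z (the intrinsics and any distortion apply to the point x, -y, -z); pixel columns grow to the right and rows downward; lengths in m; the calibration is good to about 2 mm. A picture is of the moment at which its call begins. calibration takes no time and is no camera call.
- finish_job(): hands the job in; it is judged then, once.
The state is a dict: "time": time; "q": joint angles; "joint_vel": joint speeds; "joint_torque": joint torques, N m; "tool_pos": TCP position; "tcp_rot": TCP orientation; "wrist_force": force on the tool from outside, world axes, zero at the start; "torque": the same for the moment, N m; "width": opening from 0.0 (shut) to 1.0 (fully open); "grip_force": force on a finger pad.
Only numpy, scipy, OpenCV 4.12 (cv2) and the standard library are available. Lean on these libraries where they do the work, as an engineer would, in place of code of your own. Each camera call takes 0.05 s, during which the arm holds its last target. There are 200 camera calls.

## Working session

There is one attempt and no reset: what is moved stays moved. The work goes in short steps, Python scripts to look and compute and a tool call to move; the robot and the scene stay as the last step left them, time stands still between calls to the robot, and variables do not carry over. Pictures are saved under pics/ and viewed, at most 10 in all, crops included, and the job is handed in when it is done.

Besides the shell and the picture viewer there is one more tool, called after ">>>" as name([rows], argument=value, ...), one row to a line, values as JSON. step_arm: Moves the arm, as the interface text tells. Its arguments: {"type":"object","properties":{"commands":{"type":"array","items":{"type":"object","properties":{"fingers":{"type":"number"},"dx":{"type":"number"},"dy":{"type":"number"},"dz":{"type":"number"},"roll":{"type":"number"}}}},"squeeze":{"type":"number"}},"required":["commands"]}

```bash
mkdir -p pics; python3 - <<'E'
from workcell import *
import cv2,numpy as np
for n in("scene","top"):
    p,d=read_camera(n); cv2.imwrite(f"pics/{n}0.png",p); np.save(f"{n}_d.npy",d)
    c=calibration(n); print(n,{k:np.round(v,4).tolist() if k!='distortion' else v for k,v in c.items()})
s=read_state(); print({k:np.round(v,4).tolist() for k,v in s.items()})
E
```

```text
scene {'intrinsics': [[402.527, 0.0, 320.1565], [0.0, 402.527, 197.3684], [0.0, 0.0, 1.0]], 'world_to_cam': [[-0.5985, 0.8008, 0.0201, 0.2711], [-0.4602, -0.3643, 0.8096, 0.1813], [0.6557, 0.4754, 0.5866, -1.471], [0.0, 0.0, 0.0, 1.0]]}
top {'intrinsics': [[376.7974, 0.0, 322.3637], [0.0, 376.7974, 193.8015], [0.0, 0.0, 1.0]], 'world_to_cam': [[-0.0266, -0.9996, 0.0018, 0.0541], [0.9906, -0.0261, 0.1339, -0.5119], [-0.1338, 0.0053, 0.991, -0.9877], [0.0, 0.0, 0.0, 1.0]]}
{'time': 0.1, 'q': [1.2031, 0.2647, 1.6053, 0.0, 1.2737, -0.0369], 'joint_vel': [-0.0002, -0.0015, -0.0048, 0.002, -0.0, 0.002], 'joint_torque': [0.0007, -51.6704, -36.8594, -0.0, 0.0062, -0.0], 'tool_pos': [0.219, 0.6377, 0.1944], 'tcp_rot': [-0.5172, -3.0983, 0.0032], 'wrist_force': [0.9368, -0.1464, -0.3186], 'torque': [-0.0383, -0.0006, 0.0055], 'grip_force': 0.0, 'width': 1.0017}
```

View pics/scene0.png

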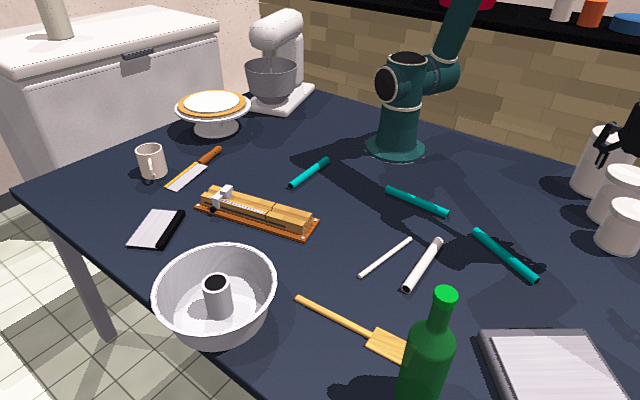

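View pics/top0.png

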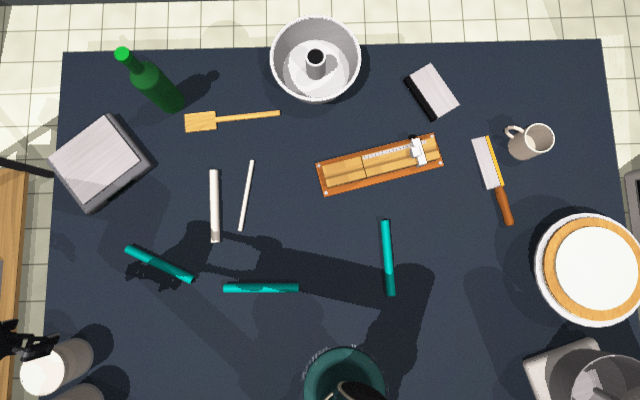

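The white round things are the thick tube at top (214,205) / scene (424,265) and the thin dowel at top (246,195) / scene (385,257). The turquoise look-alikes are at top (160,263), (260,288) and (388,257). I choose the thicker white one at (214,205). The guide is at top (380,165), with its stop at the right end, (419,151).

```bash
cat > h.py <<'E'
from workcell import *
import cv2,numpy as np
def cast(n,uv,z):
    c=calibration(n);K=np.array(c["intrinsics"]);T=np.array(c["world_to_cam"]);R,t=T[:3,:3],T[:3,3]
    uv=np.atleast_2d(uv).astype(float)
    d=np.c_[uv,np.ones(len(uv))]@np.linalg.inv(K).T*[1,-1,-1]
    d=d@R;o=-R.T@t
    return o+d*((z-o[2])/d[:,2])[:,None]
def proj(n,P):
    c=calibration(n);K=np.array(c["intrinsics"]);T=np.array(c["world_to_cam"])
    p=(np.atleast_2d(P)@T[:3,:3].T+T[:3,3])*[1,-1,-1]; p=p@K.T; return p[:,:2]/p[:,2:]
def blobs(n,mask,z,roi,amin=80):
    m=np.zeros(mask.shape,np.uint8);x0,y0,x1,y1=roi;m[y0:y1,x0:x1]=mask[y0:y1,x0:x1]
    out=[]
    for c in cv2.findContours(m,cv2.RETR_EXTERNAL,cv2.CHAIN_APPROX_NONE)[0]:
        if cv2.contourArea(c)<amin: continue
        P=cast(n,c[:,0],z)[:,:2]
        (cx,cy),(w,h),a=cv2.minAreaRect((P*1000).astype(np.float32))
        if w<h: w,h,a=h,w,a+90
        out.append((round(cx),round(cy),round(w),round(h),round((a+90)%180-90,1)))
    return out
E
python3 - <<'E'
from h import *
t=cv2.imread("pics/top0.png");s=cv2.imread("pics/scene0.png")
H=lambda p:cv2.cvtColor(p,cv2.COLOR_BGR2HSV)
ht,hs=H(t),H(s)
w=lambda h:cv2.inRange(h,(0,0,110),(180,70,255))
print("tube top",blobs("top",w(ht),.012,(195,150,270,250)))
print("tube scene",blobs("scene",w(hs),.012,(350,230,450,295)))
wood=lambda h:cv2.inRange(h,(5,80,60),(30,255,255))
m=cv2.morphologyEx(wood(ht),cv2.MORPH_CLOSE,np.ones((9,9)))
print("board top",blobs("top",m,.01,(305,125,455,205)))
m=cv2.morphologyEx(wood(hs),cv2.MORPH_CLOSE,np.ones((9,9)))
print("board scene",blobs("scene",m,.01,(185,180,325,245)))
a=cv2.resize(t[125:205,305:455],None,fx=5,fy=5,interpolation=cv2.INTER_CUBIC)
b=cv2.resize(t[150:250,195:270],(300,400),interpolation=cv2.INTER_CUBIC)
c=cv2.resize(s[180:245,185:325],None,fx=5,fy=5,interpolation=cv2.INTER_CUBIC)[:200]
cv2.imwrite("pics/c1.png",cv2.resize(np.hstack([a,b]),(800,305)))
cv2.imwrite("pics/c2.png",cv2.resize(s[180:245,185:325],None,fx=5.5,fy=5.5,interpolation=cv2.INTER_CUBIC))
E
```

```text
tube top [(493, 341, 204, 26, 2.0), (520, 253, 203, 13, -9.9)]
tube scene [(482, 341, 214, 25, 2.2), (524, 258, 207, 15, -9.8)]
board top [(596, -121, 351, 102, -76.6)]
board scene [(596, -126, 370, 123, -76.7)]
```

View pics/c1.png

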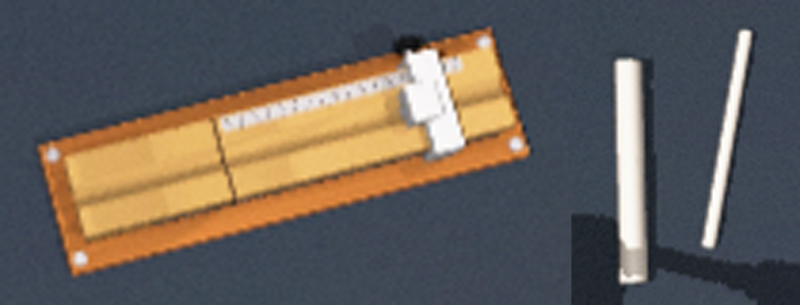

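View pics/c2.png

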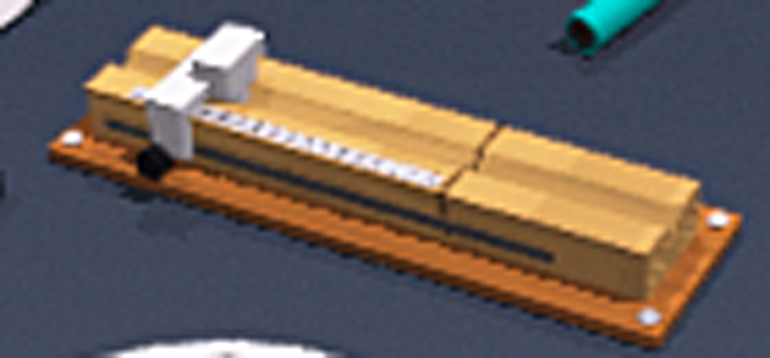

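The crop confirms a thick hollow white tube at top (214,205), clearly wider than the dowel. The guide shows the stop's face at about top (411,151) and the black screw on the far (+y) side, so guide +x points right. Next I'll work out the stop's position and the first move.

```bash
cat >> h.py <<'E'
from scipy.spatial.transform import Rotation as Rn
G=np.array([.596,-.121]);GA=np.radians(-76.6);GX=np.array([np.cos(GA),np.sin(GA)]);GY=np.array([-GX[1],GX[0]])
def gpt(s,y=0): return G+s*GX+y*GY
def go(xyz,yaw):  # yaw of tool y in world, deg
    s=read_state();R=Rn.from_rotvec(s["tcp_rot"]).as_matrix();d=R.T@(np.array(xyz)-s["tool_pos"])
    y=np.degrees(np.arctan2(R[1,1],R[0,1]));print("t",round(s["time"],2),"shift mm",np.round(d*1000,1),"roll",round(-((yaw-y+90)%180-90),1))
def guideframe(p): d=np.array(p)[:2]-G; return np.round(1000*np.array([d@GX,d@GY]),1)
E
python3 - <<'E'
from h import *
for uv,z in(((410.8,151.2),.0415),((412.5,150),.0635)): print(guideframe(cast("top",uv,z)[0]))
uv=(185+205/5.5,180+68/5.5); uv2=(185+248/5.5,180+100/5.5)
print([guideframe(cast("scene",u,z)[0]) for u,z in((uv,.0635),(uv2,.0415))])
go([.492,.341,.12],92)
E
```

```text
[87.6  7.3]
[86.3  5.3]
[array([88.7, 20. ]), array([73.1,  9.5])]
t 0.1 shift mm [-354.6 -191.8   74.8] roll -21.0
```

>>> step_arm([
  {"fingers": -1, "dx": -0.05, "dy": -0.03, "dz": 0.01, "roll": -5},
  {"fingers": -1, "dx": -0.1, "dy": -0.055, "dz": 0.02, "roll": -12},
  {"fingers": -1, "dx": -0.15, "dy": -0.08, "dz": 0.03, "roll": -21},
  {"fingers": -1, "dx": -0.2, "dy": -0.11, "dz": 0.04, "roll": -21},
  {"fingers": -1, "dx": -0.25, "dy": -0.135, "dz": 0.05, "roll": -21},
  {"fingers": -1, "dx": -0.3, "dy": -0.165, "dz": 0.065, "roll": -21},
  {"fingers": -1, "dx": -0.355, "dy": -0.192, "dz": 0.075, "roll": -21},
  {"fingers": -1, "dx": -0.355, "dy": -0.192, "dz": 0.075, "roll": -21},
])

```text
time: 1.1
tool_pos: [0.4943, 0.3376, 0.119]
tcp_rot: [0.047, -3.139, 0.004]
wrist_force: [-0.6, 0.6, -0.2]
width: 1.002
grip_force: 0.0
```

```bash
python3 - <<'E'
from h import *
p,d=read_camera("top");q,_=read_camera("scene")
h=cv2.cvtColor(q,cv2.COLOR_BGR2HSV)
print(blobs("scene",cv2.inRange(h,(0,0,110),(180,70,255)),.012,(350,230,450,295)))
a=cv2.resize(p[130:260,150:290],(400,371));b=cv2.resize(q[180:310,350:490],(400,371))
cv2.imwrite("pics/c3.png",np.hstack([a,b]))
go([.492,.341,.006],92)
E
```

```text
[(483, 341, 214, 26, 2.2), (524, 257, 207, 15, -9.7)]
t 1.2 shift mm [  0.3   0.2 114.1] roll -0.1
```

View pics/c3.png

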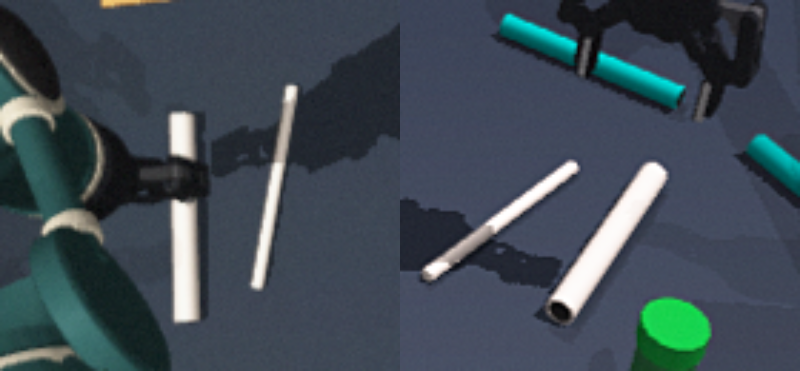

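The gripper stands over the tube in the top view, near crop (185,175), and the dowel is well clear to its right. Now I'll descend.

>>> step_arm([
  {"fingers": -1, "dz": 0.03},
  {"fingers": -1, "dz": 0.06},
  {"fingers": -1, "dz": 0.085},
  {"fingers": -1, "dz": 0.1},
  {"fingers": -1, "dz": 0.108},
  {"fingers": -1, "dz": 0.114},
  {"fingers": -1, "dz": 0.114},
])

```text
invalid input
```

>>> step_arm([
  {"fingers": 1},
  {"fingers": 1},
  {"fingers": 1},
  {"fingers": 1},
  {"fingers": 1},
  {"fingers": 1},
  {"fingers": 1},
  {"fingers": 1},
], squeeze=25)

```text
invalid input
```

>>> step_arm([
  {"fingers": -1, "dx": 0, "dy": 0, "dz": 0.03, "roll": 0},
  {"fingers": -1, "dx": 0, "dy": 0, "dz": 0.06, "roll": 0},
  {"fingers": -1, "dx": 0, "dy": 0, "dz": 0.085, "roll": 0},
  {"fingers": -1, "dx": 0, "dy": 0, "dz": 0.1, "roll": 0},
  {"fingers": -1, "dx": 0, "dy": 0, "dz": 0.108, "roll": 0},
  {"fingers": -1, "dx": 0, "dy": 0, "dz": 0.114, "roll": 0},
  {"fingers": -1, "dx": 0, "dy": 0, "dz": 0.114, "roll": 0},
])

```text
time: 2.08
tool_pos: [0.4928, 0.3418, 0.0069]
tcp_rot: [-0.056, 3.141, 0.0]
wrist_force: [0.0, -0.3, 1.1]
width: 0.998
grip_force: 0.0
```

>>> step_arm([
  {"fingers": 1, "dx": 0, "dy": 0, "dz": 0, "roll": 0},
  {"fingers": 1, "dx": 0, "dy": 0, "dz": 0, "roll": 0},
  {"fingers": 1, "dx": 0, "dy": 0, "dz": 0, "roll": 0},
  {"fingers": 1, "dx": 0, "dy": 0, "dz": 0, "roll": 0},
  {"fingers": 1, "dx": 0, "dy": 0, "dz": 0, "roll": 0},
  {"fingers": 1, "dx": 0, "dy": 0, "dz": 0, "roll": 0},
  {"fingers": 1, "dx": 0, "dy": 0, "dz": 0, "roll": 0},
  {"fingers": 1, "dx": 0, "dy": 0, "dz": 0, "roll": 0},
], squeeze=25)

```text
time: 3.08
tool_pos: [0.4926, 0.3415, 0.0066]
tcp_rot: [0.056, -3.141, 0.0]
wrist_force: [0.1, -0.6, 0.7]
width: 0.001
grip_force: 0.0
```

```bash
python3 - <<'E'
from h import *
p,d=read_camera("top");q,_=read_camera("scene")
a=cv2.resize(p[130:260,150:290],(400,371));b=cv2.resize(q[180:310,350:490],(400,371))
cv2.imwrite("pics/c4.png",np.hstack([a,b]))
print(proj("top",[[.4926,.3415,.0066]]),proj("scene",[[.4926,.3415,.0066]]),read_state()["width"])
E
```

```text
[[214.08549485 205.30928165]] [[422.60135284 264.79157947]] -0.0017363124534922826
```

View pics/c4.png

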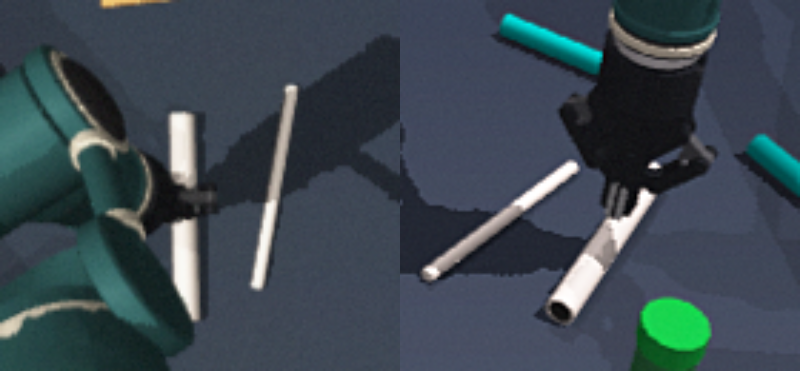

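The shut fingers are seen above the tube, with their tips at about scene (427,253). The reported TCP projects to (423,265), so I'll check the real tip height from depth.

```bash
cat >> h.py <<'E'
def cloud(n,roi):
    p,d=read_camera(n);x0,y0,x1,y1=roi;c=calibration(n);K=np.array(c["intrinsics"]);T=np.array(c["world_to_cam"])
    v,u=np.mgrid[y0:y1,x0:x1];z=d[y0:y1,x0:x1]
    P=np.stack([(u-K[0,2])/K[0,0]*z,-(v-K[1,2])/K[1,1]*z,-z],-1)
    return p[y0:y1,x0:x1],(P-T[:3,3])@T[:3,:3],z
E
python3 - <<'E'
from h import *
p,W,z=cloud("scene",(415,225,440,270))
for r in range(10,44,2): print(r+225,[(p[r,c].max(),*np.round(W[r,c]*1000).astype(int)) for c in (6,9,12,15)])
p,W,z=cloud("top",(200,160,230,250))
print("tube z from top:",[np.round(W[r,14]*1000) for r in(15,25,70,75)])
s=read_state();print(s["tool_pos"],s["q"],s["width"])
E
```

```text
235 [(np.uint8(28), np.int64(496), np.int64(323), np.int64(95)), (np.uint8(25), np.int64(508), np.int64(333), np.int64(109)), (np.uint8(19), np.int64(507), np.int64(340), np.int64(111)), (np.uint8(20), np.int64(483), np.int64(339), np.int64(95))]
237 [(np.uint8(25), np.int64(500), np.int64(325), np.int64(93)), (np.uint8(21), np.int64(506), np.int64(334), np.int64(101)), (np.uint8(26), np.int64(503), np.int64(339), np.int64(103)), (np.uint8(18), np.int64(507), np.int64(347), np.int64(110))]
239 [(np.uint8(20), np.int64(498), np.int64(326), np.int64(86)), (np.uint8(19), np.int64(506), np.int64(335), np.int64(97)), (np.uint8(22), np.int64(498), np.int64(339), np.int64(93)), (np.uint8(22), np.int64(504), np.int64(348), np.int64(102))]
241 [(np.uint8(52), np.int64(407), np.int64(298), np.int64(-1)), (np.uint8(21), np.int64(508), np.int64(336), np.int64(92)), (np.uint8(23), np.int64(500), np.int64(341), np.int64(89)), (np.uint8(24), np.int64(506), np.int64(349), np.int64(98))]
243 [(np.uint8(81), np.int64(416), np.int64(302), np.int64(1)), (np.uint8(23), np.int64(504), np.int64(336), np.in
[... 2674 characters left out ...]
38), np.int64(508), np.int64(349), np.int64(23)), (np.uint8(219), np.int64(497), np.int64(353), np.int64(17)), (np.uint8(74), np.int64(475), np.int64(354), np.int64(0))]
267 [(np.uint8(148), np.int64(517), np.int64(346), np.int64(22)), (np.uint8(133), np.int64(511), np.int64(351), np.int64(20)), (np.uint8(80), np.int64(486), np.int64(351), np.int64(0)), (np.uint8(77), np.int64(482), np.int64(357), np.int64(0))]
tube z from top: [array([ 376.,   46., 1047.]), array([547., 338.,  21.]), array([424., 336.,  24.]), array([396., 211., 465.])]
[0.49260296 0.34149004 0.00666495] [ 5.64619705e-01  3.05406056e-01  1.92962964e+00 -3.55299952e-06
  9.06626527e-01 -1.04188772e+00] -0.0006650285403639852
```

The depth shows that the table (0) and tube top (24 mm) read right, but the shut fingertips end at z≈0.045. The reported TCP therefore lies about 38 mm too low, with x and y correct. I'll open, go down by that amount less a margin, and grip.

>>> step_arm([
  {"fingers": -1, "dx": 0, "dy": 0, "dz": 0, "roll": 0},
  {"fingers": -1, "dx": 0, "dy": 0, "dz": 0, "roll": 0},
  {"fingers": -1, "dx": 0, "dy": 0, "dz": 0, "roll": 0},
  {"fingers": -1, "dx": 0, "dy": 0, "dz": 0, "roll": 0},
  {"fingers": -1, "dx": 0, "dy": 0, "dz": 0, "roll": 0},
  {"fingers": -1, "dx": 0, "dy": 0, "dz": 0, "roll": 0},
])

```text
time: 4.03
tool_pos: [0.4926, 0.3415, 0.0067]
tcp_rot: [-0.056, 3.141, 0.0]
wrist_force: [-0.6, 0.4, 0.4]
width: 1.0
grip_force: 0.0
```

>>> step_arm([
  {"fingers": -1, "dx": 0, "dy": 0, "dz": 0.008, "roll": 0},
  {"fingers": -1, "dx": 0, "dy": 0, "dz": 0.016, "roll": 0},
  {"fingers": -1, "dx": 0, "dy": 0, "dz": 0.022, "roll": 0},
  {"fingers": -1, "dx": 0, "dy": 0, "dz": 0.027, "roll": 0},
  {"fingers": -1, "dx": 0, "dy": 0, "dz": 0.031, "roll": 0},
  {"fingers": -1, "dx": 0, "dy": 0, "dz": 0.034, "roll": 0},
  {"fingers": -1, "dx": 0, "dy": 0, "dz": 0.034, "roll": 0},
])

```text
time: 4.9
tool_pos: [0.4925, 0.3414, -0.0276]
tcp_rot: [0.056, -3.141, 0.0]
wrist_force: [-0.7, -0.7, 0.5]
width: 1.0
grip_force: 0.0
```

>>> step_arm([
  {"fingers": 1, "dx": 0, "dy": 0, "dz": 0, "roll": 0},
  {"fingers": 1, "dx": 0, "dy": 0, "dz": 0, "roll": 0},
  {"fingers": 1, "dx": 0, "dy": 0, "dz": 0, "roll": 0},
  {"fingers": 1, "dx": 0, "dy": 0, "dz": 0, "roll": 0},
  {"fingers": 1, "dx": 0, "dy": 0, "dz": 0, "roll": 0},
  {"fingers": 1, "dx": 0, "dy": 0, "dz": 0, "roll": 0},
], squeeze=25)

```text
time: 5.65
tool_pos: [0.4929, 0.3417, -0.027]
tcp_rot: [-0.056, 3.141, 0.0]
wrist_force: [-0.6, -0.2, 2.1]
width: 0.265
grip_force: 25.4
```

```bash
python3 - <<'E'
from h import *
p,W,z=cloud("scene",(400,235,450,285))
m=(p.max(-1)<70)&(abs(W[...,0]-.4926)<.03)&(abs(W[...,1]-.3415)<.06)&(W[...,2]>.003)
print("lowest dark z",np.round(np.sort(W[m][:,2])[:10]*1000))
cv2.imwrite("pics/c5.png",cv2.resize(read_camera("scene")[0][215:295,380:480],None,fx=6,fy=6))
s=read_state();print(s["tool_pos"],s["width"],s["wrist_force"])
E
```

```text
lowest dark z [14. 15. 15. 17. 17. 18. 18. 18. 19. 20.]
[ 0.49288309  0.34170284 -0.02702011] 0.2684667230969922 [-0.21541481  0.18414259  3.09461683]
```

View pics/c5.png

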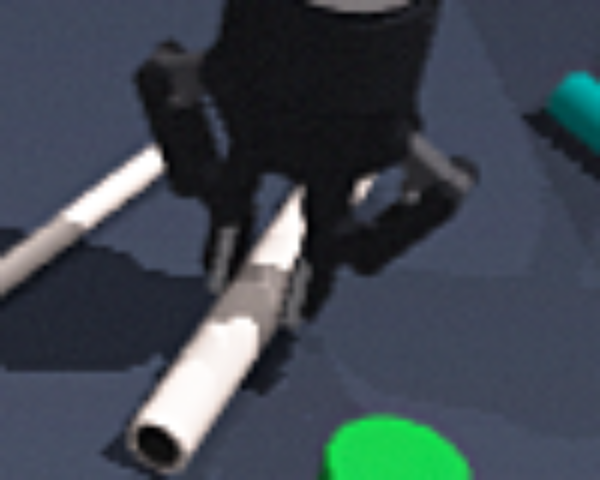

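The fingers straddle the tube, but the 22.5 mm opening and the upward force suggest the grip is slightly above the axis. I'll regrip 5 mm lower.

>>> step_arm([
  {"fingers": 0, "dx": 0, "dy": 0, "dz": 0, "roll": 0},
  {"fingers": 0, "dx": 0, "dy": 0, "dz": 0, "roll": 0},
  {"fingers": 0, "dx": 0, "dy": 0, "dz": 0.003, "roll": 0},
  {"fingers": 0, "dx": 0, "dy": 0, "dz": 0.005, "roll": 0},
  {"fingers": 1, "dx": 0, "dy": 0, "dz": 0.005, "roll": 0},
  {"fingers": 1, "dx": 0, "dy": 0, "dz": 0.005, "roll": 0},
  {"fingers": 1, "dx": 0, "dy": 0, "dz": 0.005, "roll": 0},
  {"fingers": 1, "dx": 0, "dy": 0, "dz": 0.005, "roll": 0},
])

```text
time: 6.75
tool_pos: [0.4926, 0.3415, -0.0323]
tcp_rot: [0.056, -3.141, 0.0]
wrist_force: [-0.1, 0.3, -1.2]
width: 0.27
grip_force: 24.8
```

>>> step_arm([
  {"fingers": 1, "dx": 0, "dy": 0, "dz": 0, "roll": 0},
  {"fingers": 1, "dx": 0, "dy": 0, "dz": 0, "roll": 0},
])

```text
time: 7.0
tool_pos: [0.4926, 0.3415, -0.0323]
tcp_rot: [-0.056, 3.141, -0.0]
wrist_force: [0.0, 0.0, 0.1]
width: 0.265
grip_force: 24.8
```

>>> step_arm([
  {"fingers": 1, "dx": 0, "dy": 0, "dz": -0.01, "roll": 0},
  {"fingers": 1, "dx": 0, "dy": 0, "dz": -0.03, "roll": 0},
  {"fingers": 1, "dx": 0, "dy": 0, "dz": -0.06, "roll": 0},
  {"fingers": 1, "dx": 0, "dy": 0, "dz": -0.09, "roll": 0},
  {"fingers": 1, "dx": 0, "dy": 0, "dz": -0.12, "roll": 0},
  {"fingers": 1, "dx": 0, "dy": 0, "dz": -0.13, "roll": 0},
  {"fingers": 1, "dx": 0, "dy": 0, "dz": -0.13, "roll": 0},
], squeeze=30)

```text
time: 7.88
tool_pos: [0.4934, 0.342, 0.0991]
tcp_rot: [-0.056, 3.139, 0.002]
wrist_force: [-1.0, -0.4, -0.7]
width: 0.264
grip_force: 30.6
```

```bash
python3 - <<'E'
from h import *
s=read_state();print(s["width"],s["grip_force"],s["wrist_force"]);print(gpt(-.045))
go([*gpt(-.045),.0977],13.4)
E
```

```text
0.2641160772786554 30.592646598815918 [-1.04917763 -0.4360536  -0.6883441 ]
[ 0.58557134 -0.07722509]
t 7.88 shift mm [ -77.2 -422.3    1. ] roll 78.6
```

>>> step_arm([
  {"fingers": 1, "dx": -0.01, "dy": -0.04, "dz": 0, "roll": 8},
  {"fingers": 1, "dx": -0.018, "dy": -0.09, "dz": 0, "roll": 18},
  {"fingers": 1, "dx": -0.027, "dy": -0.145, "dz": 0, "roll": 28},
  {"fingers": 1, "dx": -0.036, "dy": -0.2, "dz": 0, "roll": 38},
  {"fingers": 1, "dx": -0.046, "dy": -0.255, "dz": 0, "roll": 48},
  {"fingers": 1, "dx": -0.057, "dy": -0.31, "dz": 0, "roll": 58},
  {"fingers": 1, "dx": -0.068, "dy": -0.365, "dz": 0, "roll": 68},
  {"fingers": 1, "dx": -0.077, "dy": -0.42, "dz": 0, "roll": 78.6},
])

```text
time: 8.88
tool_pos: [0.5835, -0.0771, 0.0959]
tcp_rot: [-1.952, -2.458, 0.002]
wrist_force: [0.4, 0.1, -0.4]
width: 0.272
grip_force: 30.7
```

```bash
python3 - <<'E'
from h import *
go([*gpt(-.045),.0977],13.4)
E
```

```text
t 8.88 shift mm [-0.6  2.  -1.9] roll -0.3
```

>>> step_arm([
  {"fingers": 1, "dx": 0, "dy": 0, "dz": 0.02, "roll": 0},
  {"fingers": 1, "dx": 0, "dy": 0, "dz": 0.04, "roll": 0},
  {"fingers": 1, "dx": 0, "dy": 0, "dz": 0.055, "roll": 0},
  {"fingers": 1, "dx": 0, "dy": 0, "dz": 0.06, "roll": 0},
  {"fingers": 1, "dx": 0, "dy": 0, "dz": 0.06, "roll": 0},
  {"fingers": 1, "dx": 0, "dy": 0, "dz": 0.06, "roll": 0},
])

```text
time: 9.62
tool_pos: [0.5854, -0.0751, 0.0385]
tcp_rot: [1.944, 2.466, 0.001]
wrist_force: [-0.7, -0.4, -0.0]
width: 0.265
grip_force: 30.7
```

```bash
cat > look.py <<'E'
from h import *
import sys
s=read_state();axz=s["tool_pos"][2]+.0443
for n,roi in(("top",(300,120,460,215)),("scene",(180,165,335,255))):
    p,W,z=cloud(n,roi)
    hsv=cv2.cvtColor(p,cv2.COLOR_BGR2HSV);w=hsv[...,1]<60
    g=(W[...,:2]-G);X=g@GX;Y=g@GY
    m=w&(p.max(-1)>110)&(abs(W[...,2]-axz)<.02)&(abs(Y)<.03)&(z>0)
    print(n,"axz",round(axz,4),m.sum())
    for a in np.arange(-.16,.1,.02):
        k=m&(abs(X-a)<.01)
        if k.sum()>3: print(int(a*1000),"Yrange",np.round([Y[k].min()*1000,Y[k].max()*1000]),"ztop",round(np.percentile(W[...,2][k],90)*1000,1))
    x=np.sort(X[m]);print("X ends",np.round(x[[0,3,-4,-1]]*1000))
    cv2.imwrite(f"pics/l_{n}.png",p)
go([*gpt(-.045),.0037],13.4);print("tcp guide",guideframe(s["tool_pos"]),s["wrist_force"],s["width"])
a=cv2.imread("pics/l_top.png");b=cv2.imread("pics/l_scene.png")
cv2.imwrite(f"pics/{sys.argv[1]}.png",np.vstack([cv2.resize(x,(480,290),interpolation=cv2.INTER_CUBIC) for x in(a,b)]))
E
python3 look.py d1
```

```text
top axz 0.0828 314
-140 Yrange [-11.   9.] ztop 96.6
-120 Yrange [-12.   9.] ztop 95.9
-100 Yrange [-12.   9.] ztop 95.5
0 Yrange [-11.  -7.] ztop 93.1
19 Yrange [-12.   7.] ztop 95.9
39 Yrange [-12.  10.] ztop 96.6
59 Yrange [-12.  11.] ztop 95.5
79 Yrange [-12.   5.] ztop 66.0
X ends [-146. -146.   86.   87.]
scene axz 0.0828 527
-140 Yrange [-10.  14.] ztop 94.9
-120 Yrange [-6. 14.] ztop 95.0
-100 Yrange [-5. 15.] ztop 95.4
-80 Yrange [-6. 15.] ztop 95.0
-60 Yrange [-18.  20.] ztop 96.4
-20 Yrange [ 8. 14.] ztop 92.1
0 Yrange [-5. 13.] ztop 95.0
19 Yrange [-5. 15.] ztop 95.4
39 Yrange [-5. 13.] ztop 95.0
59 Yrange [-4. 12.] ztop 94.3
79 Yrange [-10.  16.] ztop 64.9
X ends [-149. -149.   97.  101.]
t 9.72 shift mm [-1.8 -0.4 35. ] roll 0.1
tcp guide [-47.1   0.3] [-0.69762621 -0.3600535  -0.00889409] 0.2648056771993972
```

View pics/d1.png

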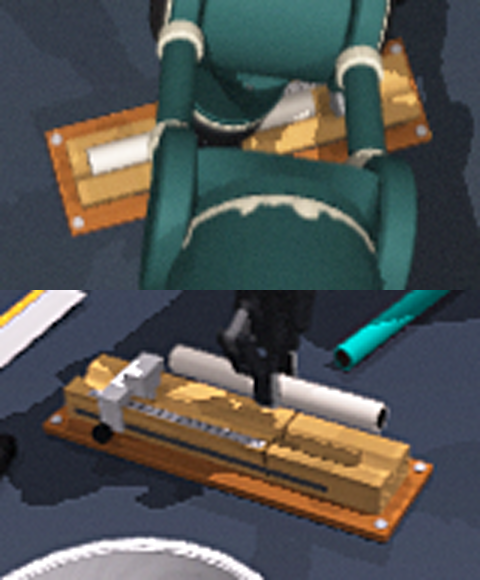

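The tube is held parallel over the groove, within 1–2 mm sideways, with its end about 20 mm short of the stop. I'll lower it with the force watched.

>>> step_arm([
  {"fingers": 1, "dx": -0.001, "dy": 0, "dz": 0.015, "roll": 0},
  {"fingers": 1, "dx": -0.001, "dy": 0, "dz": 0.025, "roll": 0},
  {"fingers": 1, "dx": -0.001, "dy": 0, "dz": 0.03, "roll": 0},
  {"fingers": 1, "dx": -0.001, "dy": 0, "dz": 0.032, "roll": 0},
  {"fingers": 1, "dx": -0.001, "dy": 0, "dz": 0.033, "roll": 0},
  {"fingers": 1, "dx": -0.001, "dy": 0, "dz": 0.033, "roll": 0},
])

```text
time: 10.48
tool_pos: [0.5854, -0.0765, 0.005]
tcp_rot: [1.946, 2.465, 0.001]
wrist_force: [1.0, 0.5, 1.1]
width: 0.268
grip_force: 30.8
```

>>> step_arm([
  {"fingers": 1, "dx": 0, "dy": 0, "dz": 0.001, "roll": 0},
  {"fingers": 1, "dx": 0, "dy": 0, "dz": 0.001, "roll": 0},
])

```text
time: 10.72
tool_pos: [0.5859, -0.0765, 0.0046]
tcp_rot: [1.945, 2.465, 0.002]
wrist_force: [0.3, 1.7, 4.4]
width: 0.269
grip_force: 31.3
```

>>> step_arm([
  {"fingers": 1, "dx": 0, "dy": 0, "dz": 0.001, "roll": 0},
  {"fingers": 1, "dx": 0, "dy": 0, "dz": 0.001, "roll": 0},
])

```text
time: 10.98
tool_pos: [0.5859, -0.0765, 0.0046]
tcp_rot: [1.945, 2.465, 0.002]
wrist_force: [-1.5, 0.9, 11.3]
width: 0.266
grip_force: 33.3
```

>>> step_arm([
  {"fingers": 0.2, "dx": 0, "dy": 0, "dz": -0.001, "roll": 0},
  {"fingers": 0.2, "dx": 0, "dy": 0, "dz": -0.001, "roll": 0},
  {"fingers": 0.2, "dx": 0, "dy": 0, "dz": -0.001, "roll": 0},
  {"fingers": 0.2, "dx": 0, "dy": 0, "dz": -0.001, "roll": 0},
])

```text
time: 11.48
tool_pos: [0.5845, -0.0765, 0.0036]
tcp_rot: [-1.946, -2.466, 0.001]
wrist_force: [-2.7, -0.1, 4.5]
width: 0.398
grip_force: 2.1
```

```bash
python3 look.py d2
```

```text
top axz 0.0479 298
-140 Yrange [-10.  10.] ztop 61.6
-120 Yrange [-9. 12.] ztop 60.5
-100 Yrange [-10.  11.] ztop 61.2
19 Yrange [-10.   5.] ztop 61.3
39 Yrange [-10.  11.] ztop 60.8
59 Yrange [-9. 10.] ztop 62.5
X ends [-145. -144.  132.  134.]
scene axz 0.0479 693
-140 Yrange [-3. 15.] ztop 59.9
-120 Yrange [-4. 15.] ztop 60.6
-100 Yrange [-6. 15.] ztop 59.7
-80 Yrange [-8. 16.] ztop 60.0
-60 Yrange [-27.  25.] ztop 60.0
-40 Yrange [-0. 29.] ztop 48.9
-20 Yrange [10. 30.] ztop 53.7
0 Yrange [-3. 28.] ztop 58.4
19 Yrange [-3. 30.] ztop 59.7
39 Yrange [-8. 29.] ztop 60.5
59 Yrange [ 0. 30.] ztop 59.1
79 Yrange [-21.  30.] ztop 64.4
X ends [-148. -146.  128.  131.]
t 11.57 shift mm [-0.9  0.8 -0.1] roll 0.0
tcp guide [-45.9  -0.8] [-2.68622573 -0.10591533  4.45815616] 0.3981458118450616
```

View pics/d2.png

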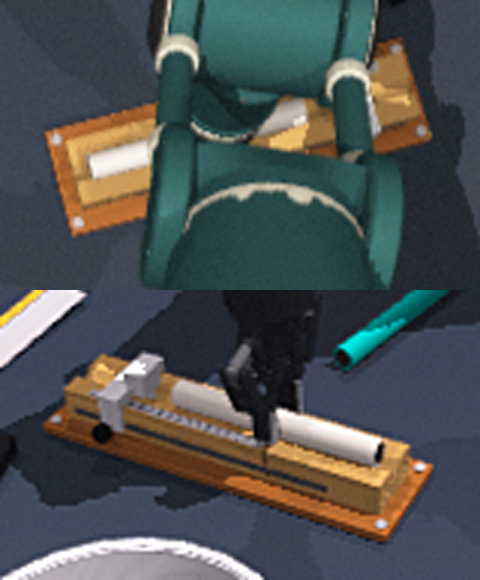

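The tube lies seated, its top at 60 mm along the whole length. One finger seems to rest lightly on the block, so I'll raise 2 mm, centre and regrip softly. Then I'll estimate the stop face from the initial unobstructed depth.

>>> step_arm([
  {"fingers": 0.2, "dx": 0, "dy": 0.001, "dz": -0.0025, "roll": 0},
  {"fingers": 0.2, "dx": 0, "dy": 0.001, "dz": -0.0025, "roll": 0},
  {"fingers": 0.2, "dx": 0, "dy": 0.001, "dz": -0.0025, "roll": 0},
], squeeze=20)

```text
time: 11.95
tool_pos: [0.5857, -0.0762, 0.0059]
tcp_rot: [-1.946, -2.466, 0.0]
wrist_force: [-0.0, -0.2, 0.4]
width: 0.4
grip_force: 0.0
```

```bash
python3 - <<'E'
from h import *
for n in("top","scene"):
    d=np.load(f"{n}_d.npy");c=calibration(n);K=np.array(c["intrinsics"]);T=np.array(c["world_to_cam"])
    v,u=np.mgrid[:400,:640];P=(np.stack([(u-K[0,2])/K[0,0]*d,-(v-K[1,2])/K[1,1]*d,-d],-1)-T[:3,3])@T[:3,:3]
    X=(P[...,:2]-G)@GX;Y=(P[...,:2]-G)@GY;m=(d>0)&(abs(Y)<.012)&(abs(P[...,2]-.0635)<.006)&(X>.03)&(X<.16)
    print(n,m.sum(),np.round(np.percentile(X[m],[2,10,50,90,98])*1000,1))
p,W,z=cloud("scene",(180,165,335,255));g=W[...,:2]-G;X=g@GX;Y=g@GY
white=(cv2.cvtColor(p,cv2.COLOR_BGR2HSV)[...,1]<60)&(p.max(-1)>100)
k=white&(W[...,2]>.05)&(W[...,2]<.07)&(abs(Y)<.012)&(z>0)
x=np.sort(X[k&(X<.1)&(X>0)])*1000;print("gaps",[(round(a,1),round(b,1)) for a,b in zip(x,x[1:]) if b-a>2.5])
go([*gpt(-.045),.0037],13.4)
E
```

```text
top 73 [ 83.7  85.   94.1 102.3 104.7]
scene 49 [ 80.   80.6  89.   99.7 101.2]
gaps [(np.float64(52.5), np.float64(79.5))]
t 12.0 shift mm [-1.  -0.3  2.2] roll 0.0
```

>>> step_arm([
  {"fingers": 1, "dx": 0, "dy": 0, "dz": 0, "roll": 0},
  {"fingers": 1, "dx": 0, "dy": 0, "dz": 0, "roll": 0},
  {"fingers": 1, "dx": 0, "dy": 0, "dz": 0, "roll": 0},
  {"fingers": 1, "dx": 0, "dy": 0, "dz": 0, "roll": 0},
], squeeze=20)

```text
time: 12.5
tool_pos: [0.5868, -0.0762, 0.0067]
tcp_rot: [1.945, 2.465, 0.002]
wrist_force: [3.3, 0.9, 0.5]
width: 0.269
grip_force: 24.1
```

>>> step_arm([
  {"fingers": 1, "dx": -0.002, "dy": 0.001, "dz": 0, "roll": 0},
  {"fingers": 1, "dx": -0.005, "dy": 0.001, "dz": 0, "roll": 0},
  {"fingers": 1, "dx": -0.008, "dy": 0.001, "dz": 0, "roll": 0},
  {"fingers": 1, "dx": -0.011, "dy": 0.001, "dz": 0, "roll": 0},
  {"fingers": 1, "dx": -0.014, "dy": 0.001, "dz": 0, "roll": 0},
  {"fingers": 1, "dx": -0.016, "dy": 0.001, "dz": 0, "roll": 0},
  {"fingers": 1, "dx": -0.018, "dy": 0.001, "dz": 0, "roll": 0},
  {"fingers": 1, "dx": -0.018, "dy": 0.001, "dz": 0, "roll": 0},
])

```text
time: 13.5
tool_pos: [0.5912, -0.0938, 0.0063]
tcp_rot: [1.946, 2.466, 0.0]
wrist_force: [2.3, 3.8, 2.7]
width: 0.268
grip_force: 24.3
```

```bash
cat > f.py <<'E'
from h import *
s=read_state();f=s["wrist_force"];print("t",round(s["time"],2),"guide",guideframe(s["tool_pos"]),"Falong",round(f[:2]@GX,2),"Fy",round(f[:2]@GY,2),"Fz",round(f[2],2),"grip",s["grip_force"])
p,W,z=cloud("scene",(180,165,335,255));g=W[...,:2]-G;X=g@GX;Y=g@GY
white=(cv2.cvtColor(p,cv2.COLOR_BGR2HSV)[...,1]<60)&(p.max(-1)>100)
k=white&(W[...,2]>.05)&(W[...,2]<.07)&(abs(Y)<.012)&(z>0)
x=np.sort(X[k&(X<.1)&(X>0)])*1000;print("gaps",[(round(a,1),round(b,1)) for a,b in zip(x,x[1:]) if b-a>2])
E
python3 f.py
```

```text
t 13.5 guide [-27.6   1.6] Falong -3.15 Fy 3.14 Fz 2.73 grip 24.340238571166992
gaps [(np.float64(0.5), np.float64(2.7)), (np.float64(3.2), np.float64(6.8)), (np.float64(7.2), np.float64(9.6)), (np.float64(57.6), np.float64(59.6)), (np.float64(69.2), np.float64(71.2)), (np.float64(71.8), np.float64(80.0)), (np.float64(91.4), np.float64(93.9)), (np.float64(96.2), np.float64(98.2))]
```

>>> step_arm([
  {"fingers": 1, "dx": -0.001, "dy": 0.0007, "dz": -0.0005, "roll": 0},
  {"fingers": 1, "dx": -0.002, "dy": 0.0007, "dz": -0.0005, "roll": 0},
  {"fingers": 1, "dx": -0.003, "dy": 0.0007, "dz": -0.0005, "roll": 0},
  {"fingers": 1, "dx": -0.003, "dy": 0.0007, "dz": -0.0005, "roll": 0},
])

```text
time: 14.05
tool_pos: [0.5918, -0.0965, 0.0063]
tcp_rot: [-1.946, -2.466, 0.001]
wrist_force: [1.0, 2.2, 1.6]
width: 0.268
grip_force: 24.2
```

>>> step_arm([
  {"fingers": 1, "dx": -0.0005, "dy": 0, "dz": 0, "roll": 0},
  {"fingers": 1, "dx": -0.001, "dy": 0, "dz": 0, "roll": 0},
])

```text
time: 14.3
tool_pos: [0.5921, -0.0974, 0.0064]
tcp_rot: [-1.946, -2.466, 0.001]
wrist_force: [0.7, 1.4, 0.6]
width: 0.269
grip_force: 24.2
```

```bash
python3 f.py
```

```text
t 14.3 guide [-23.9   1.6] Falong -1.19 Fy 1.0 Fz 0.61 grip 24.15867179632187
gaps [(np.float64(0.0), np.float64(3.5)), (np.float64(3.9), np.float64(6.1)), (np.float64(7.1), np.float64(9.1)), (np.float64(10.6), np.float64(13.0)), (np.float64(14.8), np.float64(17.1)), (np.float64(35.6), np.float64(37.8)), (np.float64(59.6), np.float64(61.9)), (np.float64(69.0), np.float64(71.7)), (np.float64(74.2), np.float64(79.2))]
```

>>> step_arm([
  {"fingers": 1, "dx": -0.0005, "dy": 0, "dz": 0, "roll": 0},
  {"fingers": 1, "dx": -0.001, "dy": 0, "dz": 0, "roll": 0},
])

```text
time: 14.6
tool_pos: [0.5923, -0.0984, 0.0064]
tcp_rot: [-1.946, -2.466, 0.001]
wrist_force: [-0.2, 0.2, 0.3]
width: 0.269
grip_force: 24.1
```

>>> step_arm([
  {"fingers": 1, "dx": -0.0004, "dy": 0, "dz": 0, "roll": 0},
  {"fingers": 1, "dx": -0.0008, "dy": 0, "dz": 0, "roll": 0},
])

```text
time: 14.85
tool_pos: [0.5926, -0.0991, 0.0064]
tcp_rot: [-1.946, -2.466, 0.001]
wrist_force: [-0.8, -1.0, -1.0]
width: 0.27
grip_force: 24.0
```

>>> step_arm([
  {"fingers": 1, "dx": -0.0003, "dy": 0, "dz": 0, "roll": 0},
  {"fingers": 1, "dx": -0.0006, "dy": 0, "dz": 0, "roll": 0},
])

```text
time: 15.1
tool_pos: [0.5929, -0.0996, 0.0066]
tcp_rot: [-1.946, -2.466, 0.0]
wrist_force: [-0.2, -0.1, -0.4]
width: 0.267
grip_force: 24.0
```

>>> step_arm([
  {"fingers": 1, "dx": -0.0003, "dy": 0, "dz": 0, "roll": 0},
  {"fingers": 1, "dx": -0.0005, "dy": 0, "dz": 0, "roll": 0},
])

```text
time: 15.35
tool_pos: [0.5931, -0.1, 0.0067]
tcp_rot: [-1.946, -2.466, 0.0]
wrist_force: [-0.6, 0.6, 0.3]
width: 0.268
grip_force: 24.1
```

>>> step_arm([
  {"fingers": 1, "dx": -0.0003, "dy": 0, "dz": 0, "roll": 0},
  {"fingers": 1, "dx": -0.0003, "dy": 0, "dz": 0, "roll": 0},
])

```text
time: 15.6
tool_pos: [0.5932, -0.1003, 0.0067]
tcp_rot: [-1.946, -2.466, 0.0]
wrist_force: [-1.1, -0.4, 0.1]
width: 0.275
grip_force: 24.1
```

```bash
python3 f.py
```

```text
t 15.6 guide [-20.8   2.1] Falong 0.09 Fy -1.2 Fz 0.1 grip 24.065805673599243
gaps [(np.float64(2.5), np.float64(5.2)), (np.float64(5.2), np.float64(7.8)), (np.float64(7.8), np.float64(10.0)), (np.float64(16.4), np.float64(19.5)), (np.float64(64.6), np.float64(66.9)), (np.float64(72.2), np.float64(74.7)), (np.float64(77.4), np.float64(80.2)), (np.float64(91.8), np.float64(93.8))]
```

>>> step_arm([
  {"fingers": 1, "dx": -0.0004, "dy": 0, "dz": 0, "roll": 0},
  {"fingers": 1, "dx": -0.0004, "dy": 0, "dz": 0, "roll": 0},
])

```text
time: 15.9
tool_pos: [0.5933, -0.1007, 0.0067]
tcp_rot: [-1.946, -2.466, 0.0]
wrist_force: [-0.8, 1.5, 0.2]
width: 0.266
grip_force: 24.1
```

>>> step_arm([
  {"fingers": 1, "dx": -0.0004, "dy": 0, "dz": 0, "roll": 0},
  {"fingers": 1, "dx": -0.0004, "dy": 0, "dz": 0, "roll": 0},
])

```text
time: 16.15
tool_pos: [0.5934, -0.1011, 0.0067]
tcp_rot: [-1.946, -2.466, 0.0]
wrist_force: [-1.3, 0.3, 0.7]
width: 0.272
grip_force: 24.1
```

>>> step_arm([
  {"fingers": 1, "dx": -0.0004, "dy": 0, "dz": 0, "roll": 0},
  {"fingers": 1, "dx": -0.0004, "dy": 0, "dz": 0, "roll": 0},
])

```text
time: 16.4
tool_pos: [0.5935, -0.1015, 0.0067]
tcp_rot: [-1.946, -2.466, 0.0]
wrist_force: [-2.1, -0.0, 1.3]
width: 0.27
grip_force: 24.1
```

>>> step_arm([
  {"fingers": 1, "dx": -0.0004, "dy": -0.0004, "dz": 0, "roll": 0},
  {"fingers": 1, "dx": -0.0004, "dy": -0.0004, "dz": 0, "roll": 0},
])

```text
time: 16.65
tool_pos: [0.5937, -0.1022, 0.0068]
tcp_rot: [1.945, 2.466, 0.0]
wrist_force: [0.2, 0.8, -0.9]
width: 0.269
grip_force: 24.0
```

>>> step_arm([
  {"fingers": 1, "dx": -0.0004, "dy": 0, "dz": 0, "roll": 0},
  {"fingers": 1, "dx": -0.0004, "dy": 0, "dz": 0, "roll": 0},
])

```text
time: 16.9
tool_pos: [0.5936, -0.1025, 0.0067]
tcp_rot: [1.946, 2.466, 0.0]
wrist_force: [-0.9, -0.1, -0.6]
width: 0.267
grip_force: 24.0
```

>>> step_arm([
  {"fingers": 1, "dx": -0.0003, "dy": 0, "dz": 0, "roll": 0},
  {"fingers": 1, "dx": -0.0003, "dy": 0, "dz": 0, "roll": 0},
])

```text
time: 17.15
tool_pos: [0.5935, -0.1027, 0.0067]
tcp_rot: [1.946, 2.466, 0.0]
wrist_force: [-0.4, 0.3, -1.1]
width: 0.268
grip_force: 24.0
```

```bash
python3 f.py
```

```text
t 17.15 guide [-18.4   1.8] Falong -0.35 Fy -0.32 Fz -1.06 grip 24.033040702342987
gaps [(np.float64(0.4), np.float64(2.9)), (np.float64(6.5), np.float64(10.2)), (np.float64(13.1), np.float64(17.6)), (np.float64(65.5), np.float64(67.8))]
```

>>> step_arm([
  {"fingers": 1, "dx": -0.0004, "dy": 0, "dz": 0, "roll": 0},
  {"fingers": 1, "dx": -0.0004, "dy": 0, "dz": 0, "roll": 0},
])

```text
time: 17.45
tool_pos: [0.5935, -0.1031, 0.0067]
tcp_rot: [-1.946, -2.466, 0.0]
wrist_force: [1.0, 0.6, -0.2]
width: 0.267
grip_force: 24.0
```

>>> step_arm([
  {"fingers": 1, "dx": -0.0004, "dy": 0, "dz": 0, "roll": 0},
  {"fingers": 1, "dx": -0.0004, "dy": 0, "dz": 0, "roll": 0},
])

```text
time: 17.7
tool_pos: [0.5937, -0.1035, 0.0067]
tcp_rot: [1.946, 2.466, 0.0]
wrist_force: [0.8, -0.2, -0.4]
width: 0.265
grip_force: 24.0
```

>>> step_arm([
  {"fingers": 1, "dx": -0.0004, "dy": 0, "dz": 0, "roll": 0},
  {"fingers": 1, "dx": -0.0004, "dy": 0, "dz": 0, "roll": 0},
])

```text
time: 17.95
tool_pos: [0.5937, -0.1036, 0.0066]
tcp_rot: [-1.946, -2.466, -0.0]
wrist_force: [0.0, 1.4, 0.3]
width: 0.265
grip_force: 24.0
```

>>> step_arm([
  {"fingers": 1, "dx": -0.0004, "dy": 0, "dz": 0, "roll": 0},
  {"fingers": 1, "dx": -0.0004, "dy": 0, "dz": 0, "roll": 0},
])

```text
time: 18.2
tool_pos: [0.5936, -0.1037, 0.0066]
tcp_rot: [-1.946, -2.465, -0.001]
wrist_force: [-1.0, 4.0, 0.5]
width: 0.27
grip_force: 24.0
```

```bash
python3 f.py
```

```text
t 18.2 guide [-17.4   1.7] Falong -4.11 Fy -0.03 Fz 0.46 grip 23.998539447784424
gaps [(np.float64(0.2), np.float64(3.6)), (np.float64(4.4), np.float64(7.8)), (np.float64(9.2), np.float64(15.6)), (np.float64(16.2), np.float64(18.8))]
```

Contact: the arm stopped advancing and the force along the groove rose to 4 N, under the 8 N limit. I'll ease slightly and release.

>>> step_arm([
  {"fingers": 1, "dx": 0.0002, "dy": 0, "dz": 0, "roll": 0},
  {"fingers": 0.3, "dx": 0.0002, "dy": 0, "dz": 0, "roll": 0},
  {"fingers": 0.2, "dx": 0.0002, "dy": 0, "dz": 0, "roll": 0},
  {"fingers": 0.2, "dx": 0.0002, "dy": 0, "dz": 0, "roll": 0},
  {"fingers": 0.2, "dx": 0.0002, "dy": 0, "dz": 0, "roll": 0},
])

```text
time: 18.88
tool_pos: [0.5939, -0.1043, 0.0068]
tcp_rot: [1.946, 2.466, -0.0]
wrist_force: [-0.3, -0.2, -0.2]
width: 0.398
grip_force: 0.0
```

```bash
python3 f.py; python3 look.py d3 | tail -22
```

```text
t 18.88 guide [-16.8   1.8] Falong 0.14 Fy -0.32 Fz -0.15 grip 0.0
gaps [(np.float64(6.7), np.float64(12.3)), (np.float64(12.3), np.float64(18.6)), (np.float64(19.2), np.float64(21.8)), (np.float64(22.3), np.float64(26.0)), (np.float64(48.9), np.float64(51.3)), (np.float64(58.5), np.float64(60.6))]
-80 Yrange [-10.  11.] ztop 61.4
-60 Yrange [-10.  10.] ztop 61.4
-40 Yrange [ 9. 28.] ztop 50.9
39 Yrange [-9. -3.] ztop 58.8
59 Yrange [-10.   9.] ztop 60.7
79 Yrange [-11.  14.] ztop 64.8
X ends [-116. -116.  116.  118.]
scene axz 0.051 684
-120 Yrange [-5. 17.] ztop 60.0
-100 Yrange [-4. 15.] ztop 59.9
-80 Yrange [-5. 14.] ztop 59.8
-60 Yrange [-4. 18.] ztop 59.8
-40 Yrange [-17.  29.] ztop 59.7
-20 Yrange [-29.  29.] ztop 61.9
0 Yrange [11. 29.] ztop 51.8
19 Yrange [ 9. 30.] ztop 55.1
39 Yrange [-3. 30.] ztop 59.0
59 Yrange [-3. 28.] ztop 59.7
79 Yrange [-13.  30.] ztop 64.4
X ends [-119. -118.  129.  133.]
t 19.02 shift mm [28.  -1.7  3. ] roll 0.0
tcp guide [-16.8   1.8] [-0.09147662 -0.35507632 -0.66009939] 0.3994497924185597
```

>>> step_arm([
  {"fingers": 0.1, "dx": 0, "dy": 0, "dz": -0.005, "roll": 0},
  {"fingers": 0.0, "dx": 0, "dy": 0, "dz": -0.015, "roll": 0},
  {"fingers": 0.0, "dx": 0, "dy": 0, "dz": -0.03, "roll": 0},
  {"fingers": 0.0, "dx": 0, "dy": 0, "dz": -0.06, "roll": 0},
  {"fingers": 0.0, "dx": 0, "dy": 0, "dz": -0.1, "roll": 0},
  {"fingers": 0.0, "dx": 0, "dy": 0, "dz": -0.14, "roll": 0},
  {"fingers": 0.0, "dx": 0, "dy": 0, "dz": -0.15, "roll": 0},
  {"fingers": 0.0, "dx": 0, "dy": 0, "dz": -0.15, "roll": 0},
])

```text
time: 20.02
tool_pos: [0.5944, -0.1041, 0.158]
tcp_rot: [1.945, 2.465, 0.002]
wrist_force: [0.1, 0.6, -0.2]
width: 0.496
grip_force: 0.0
```

>>> step_arm([
  {"fingers": 0, "dx": 0.05, "dy": -0.02, "dz": -0.02, "roll": 0},
  {"fingers": 0, "dx": 0.1, "dy": -0.04, "dz": -0.04, "roll": 0},
  {"fingers": 0, "dx": 0.15, "dy": -0.06, "dz": -0.05, "roll": 0},
  {"fingers": 0, "dx": 0.2, "dy": -0.06, "dz": -0.05, "roll": 0},
  {"fingers": 0, "dx": 0.25, "dy": -0.06, "dz": -0.05, "roll": 0},
  {"fingers": 0, "dx": 0.25, "dy": -0.06, "dz": -0.05, "roll": 0},
  {"fingers": 0, "dx": 0.25, "dy": -0.06, "dz": -0.05, "roll": 0},
])

```text
time: 20.9
tool_pos: [0.4764, 0.1248, 0.2051]
tcp_rot: [-1.944, -2.466, 0.004]
wrist_force: [0.0, -0.6, 0.2]
width: 0.5
grip_force: 0.0
```

```bash
python3 f.py; python3 - <<'E'
from h import *
a=read_camera("top")[0][130:200,310:450];b=read_camera("scene")[0][180:240,190:330]
cv2.imwrite("pics/e.png",np.vstack([cv2.resize(x,(560,280),interpolation=cv2.INTER_CUBIC) for x in(a,b)]))
for n in("top",):
    d=read_camera(n)[1];c=calibration(n);K=np.array(c["intrinsics"]);T=np.array(c["world_to_cam"])
    v,u=np.mgrid[:400,:640]
    for D in(np.load(f"{n}_d.npy"),d):
        P=(np.stack([(u-K[0,2])/K[0,0]*D,-(v-K[1,2])/K[1,1]*D,-D],-1)-T[:3,3])@T[:3,:3]
        X=(P[...,:2]-G)@GX;Y=(P[...,:2]-G)@GY;m=(D>0)&(abs(Y)<.03)&(abs(Y)>.014)&(P[...,2]>.043)&(P[...,2]<.07)&(X>.05)&(X<.15)
        print(m.sum(),np.round(np.percentile(X[m],[5,50,95])*1000,1))
E
```

```text
t 20.9 guide [-266.8  -59.4] Falong 0.58 Fy -0.09 Fz 0.17 grip 0.0
gaps [(np.float64(12.8), np.float64(16.0)), (np.float64(19.4), np.float64(21.6)), (np.float64(22.9), np.float64(25.5)), (np.float64(55.7), np.float64(57.9))]
119 [ 70.8 105.3 129.9]
122 [ 74.1 104.7 121.5]
```

View pics/e.png

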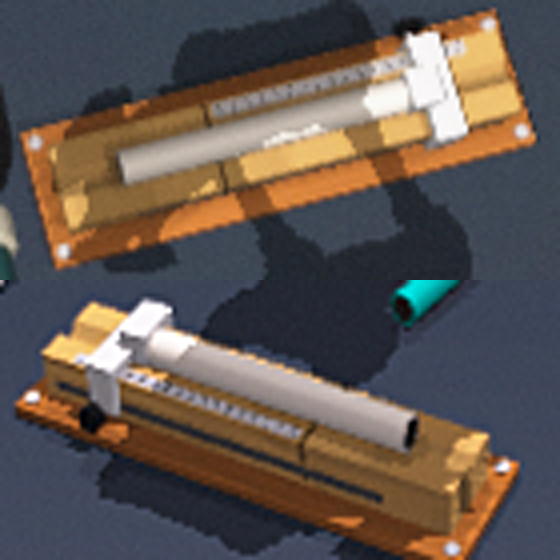

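The tube lies in the groove with its end on the stop, at about (412,97) in the upper crop. The stop has not moved (median 105.3 → 104.7 mm, within noise) and the arm is clear.

```bash
python3 -c "from workcell import *; print(finish_job())"
```

```text
the job is handed in; nothing more can be done
None
```

The tube now lies freely in the groove with its end against the stop. I felt about 4 N at contact, under the 8 N limit, and the stop did not move measurably; the job was handed in at about 21 s.

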